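Switch on and tare the balance with the weigh boat

TASK

Two identical balances stand on the bench. On the one that carries the weigh boat, with the fingertips gently press the round power key right down for about half a second and let it come up, then press the wide tare bar in the same way and withdraw. Touch no other key, leave the other balance and everything else alone, and do not shift or lift the balance or what lies on it.

Things in the scene. Friction and masses are not known exactly. Their poses are not given: they have to be found in the camera images.
- balance_a: White bench balance with the weigh boat on it, 200 wide (y) x 210 deep (x) x 65 mm to the pan, 1.6 kg, loose on rubber feet, level, yaw within 0.25 rad. Origin: centre of underside; x towards the pan, y to its left. Key ledge 30 mm high at x -105 to -61 mm, keys in a row at x -82 mm, tops 38 mm up; then a tilted display, housing 58 mm high from x -32 mm; pan of diameter 124 mm centred at x +37 mm.
- balance_b: White bench balance with the beaker on it, to be left alone, 200 wide (y) x 210 deep (x) x 65 mm to the pan, 1.6 kg, loose on rubber feet, level, yaw within 0.25 rad. Origin: centre of underside; x towards the pan, y to its left. Key ledge 30 mm high at x -105 to -61 mm, keys in a row at x -82 mm, tops 38 mm up; then a tilted display, housing 58 mm high from x -32 mm; pan of diameter 124 mm centred at x +37 mm.
- balance_a_power (a joint): power key of the weigh-boat balance (round key, 18 mm diameter, at balance y +65 mm, left end of the row): slides straight down; 0 = up at rest, 0.006 m = fully down. Spring return: starts to move at 1 N, fully down at 3.4 N, then a hard stop.
- balance_a_power_top (a point): centre of the top face of the power key of the weigh-boat balance, 38 mm above the table when up; axes as the balance
- balance_a_mode (a joint): mode key of the weigh-boat balance (small square key, 16 x 16 mm, at balance y +15 mm, middle of the row): slides straight down; 0 = up at rest, 0.006 m = fully down. Spring return: starts to move at 1 N, fully down at 3.4 N, then a hard stop.
- balance_a_mode_top (a point): centre of the top face of the mode key of the weigh-boat balance, 38 mm above the table when up; axes as the balance
- balance_a_tare (a joint): tare key of the weigh-boat balance (wide bar key, 18 x 44 mm, long side along y, at balance y -55 mm, right end of the row): slides straight down; 0 = up at rest, 0.006 m = fully down. Spring return: starts to move at 1 N, fully down at 3.4 N, then a hard stop.
- balance_a_tare_top (a point): centre of the top face of the tare key of the weigh-boat balance, 38 mm above the table when up; axes as the balance
- balance_b_power (a joint): power key of the beaker balance (round key, 18 mm diameter, at balance y +65 mm, left end of the row): slides straight down; 0 = up at rest, 0.006 m = fully down. Spring return: starts to move at 1 N, fully down at 3.4 N, then a hard stop.
- balance_b_mode (a joint): mode key of the beaker balance (small square key, 16 x 16 mm, at balance y +15 mm, middle of the row): slides straight down; 0 = up at rest, 0.006 m = fully down. Spring return: starts to move at 1 N, fully down at 3.4 N, then a hard stop.
- balance_b_tare (a joint): tare key of the beaker balance (wide bar key, 18 x 44 mm, long side along y, at balance y -55 mm, right end of the row): slides straight down; 0 = up at rest, 0.006 m = fully down. Spring return: starts to move at 1 N, fully down at 3.4 N, then a hard stop.
- weigh_boat: white square weighing dish, 76 x 76 x 18 mm, loose on the pan of one balance; origin at the centre of its underside
- beaker: small glass beaker, 46 x 52 x 58 mm, loose on the pan of the other balance; origin under its centre
- vial: small brown vial with black cap, 25 mm diameter, 73 mm high, upright on the table between the two balances; origin under its centre
- slide_box: slide carton, 31 x 82 x 32 mm, on the table to the right; origin under its centre
- flask: conical flask with stopper, 67 mm diameter, 122 mm high, on the table behind the balances; origin under its centre
- timer: flat bench timer, 66 x 68 x 18 mm, on the table to the left; origin under its centre

How it is judged:
By the outcome, as a careful person would: the job done as asked, in the order asked, and still so for the second after the job is handed in, with the robot touching nothing.
It also fails if it takes over 48 s, if anything falls off the work surface, if the arm or the gripper's body presses on something with over 40 N, if the wrist force passes 120 N, or if a joint passes its speed limit or range.

ROBOT

A 6-joint arm with a two-finger parallel gripper is mounted at the origin on a cart in front of the work surface, level with it; the furniture and walls round the work are solid. World frame = base frame: x ahead of the robot, y to its left, z up, the work surface at z = 0. Lengths are in m, angles in rad, forces in N, time in s.
With the tool pointing down it reaches from about 0.425 to 0.95 m from the base axis. Payload 3.5 kg.
Tool frame: the origin (TCP) lies midway between the tips of the shut fingers; the grasp point (between the pads) lies behind it (grasp_offset is the z of the grasp point in the tool frame, in m); z points along the fingers, y is the line along which they close (so a half turn about z gives the same grasp; the last joint's range is limited). The gripper opens to 85 mm and grips with 20 to 120 N. Pads are 22 mm wide; open, the fingers measure 114 mm over their backs; the gripper's body (76 mm by 85 mm) begins 54 mm behind the grasp point. The pads swing forward as they close: fully open they stand 13 mm farther back than shut.
Start: joints at [1.008, 0.286, 1.577, -0, 1.279, -0.15], TCP at [0.271, 0.618, 0.231] pointing down, gripper open.
Joint ranges: [-2.77, 2.77], [-0.9, 2.22], [0.21, 2.48], [-1.53, 4.67], [0.24, 2.81], [-2.84, 2.84]. Speed limits (rad/s): [2.79, 2.79, 3.14, 3.14, 3.14, 3.14].

INTERFACE

Orientations are given as a rotation vector (axis times angle).
In Python, from cell import * gives the robot as it stands. Calls block until the motion is done:
- move_pose(position, orientation): joint-space move of the TCP to a pose.
- line_to(position, orientation=None, speed=0.15, guard=None): straight line of the TCP; orientation=None keeps the orientation; speed is the mean speed in m/s. With guard (N) it stops when the force on the tool has changed by that much, and returns True; else False.
- move_j(angles): joint-space move.
- gripper_to(opening, f_grip=None): opening from 0.0 (shut) to 1.0 (fully open); f_grip is the grip in N (None keeps the last); returns when the fingers have stopped.
- hold(seconds).
- inverse_kinematics(position, orientation): joint angles nearest the present ones, or None.
- grab_frame(name): name is "scene" or "top" or "wrist"; returns a dict with "frame" (480x640x3 uint8, blue, green, red), "fx", "fy", "cx", "cy" (pixels), "D" ([k1, k2, p1, p2, k3] as OpenCV has them; the pictures are not rectified), "rvec" (rotation vector, rad) and "tvec" (3), from world to camera coordinates, as OpenCV has them. Camera axes: x right, y down, z forward; pixel columns grow to the right and rows downward; lengths in m; the calibration is good to about 2 mm. A picture is of the moment at which its call begins. There is no depth.
A pose or a line that the arm cannot do raises MotionError and nothing moves.
- sign_off(): hands the job in; it is judged then, once.
Readings, each from a call of its own:
- get_t(): time.
- get_qpos(): joint angles.
- get_joint_vel(): joint speeds.
- get_joint_torque(): joint torques, N m.
- get_tcp_pos(): TCP position.
- get_tcp_rot(): TCP orientation.
- get_ft_force(): force on the tool from outside, world axes, zero at the start.
- get_wrist_torque(): the same for the moment, N m.
- get_gripper_width(): opening from 0.0 (shut) to 1.0 (fully open).
- get_grip_force(): force on a finger pad.
Only numpy, scipy, OpenCV 4.12 (cv2) and the standard library are available. Lean on these libraries where they do the work, as an engineer would, in place of code of your own. Each camera call takes 0.05 s, during which the arm holds its last target. There are 200 camera calls.

## Working session

There is one attempt and no reset: what is moved stays moved. The work goes in short steps, each a Python script; the robot and the scene stay as the last script left them, time stands still between calls to the robot, and variables do not carry over. Pictures are saved under pics/ and viewed, at most 10 in all, crops included, and the job is handed in when it is done.

```bash
mkdir -p pics; python3 - <<'E'
from cell import *
import cv2
for n in("top","scene"):
    f=grab_frame(n); cv2.imwrite(f"pics/{n}0.png",f["frame"]); print(n,f["fx"],f["fy"],f["cx"],f["cy"],f["D"],f["rvec"],f["tvec"])
print(get_tcp_rot(),get_t())
E
```

```text
top 587.4451546556604 587.4451546556604 319.6950189511523 244.3856952038711 [-0.14956674  0.          0.          0.          0.        ] [ 2.14860914 -2.18752588  0.11045163] [0.02266909 0.61529522 1.67490174]
scene 538.3773782448594 538.3773782448594 314.8269815704486 250.95425938113553 [-0.04690779  0.          0.          0.          0.        ] [ 1.90425322 -1.3445552   0.66337339] [-0.21586518  0.40671065  1.17259217]
[-0.64362097 -3.07416042  0.00315088] 0.1
```

View pics/top0.png

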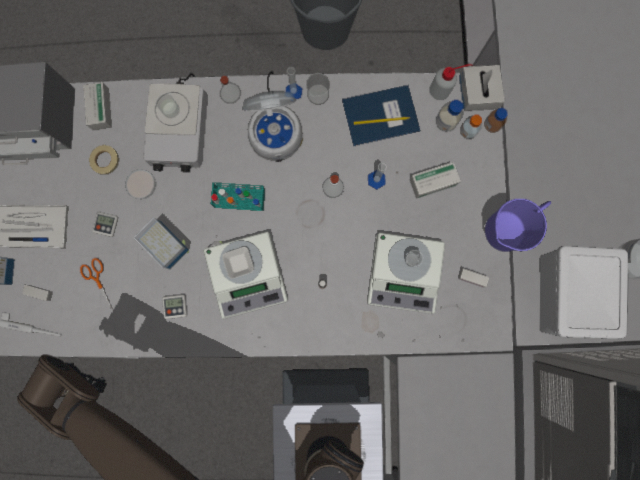

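View pics/scene0.png

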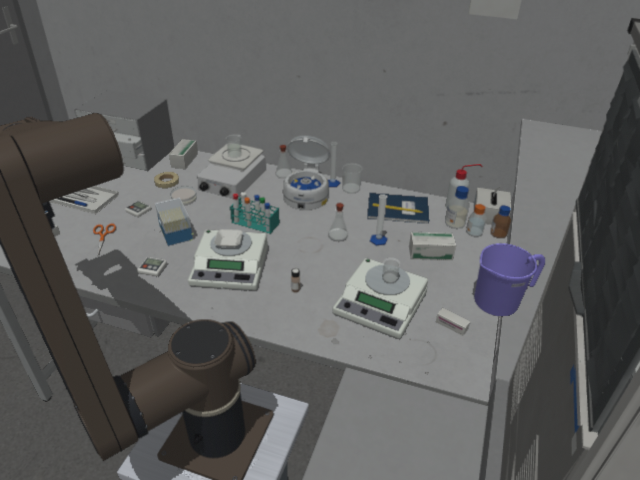

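The top view shows the weigh-boat balance at left, with the boat at (237,261) and keys at about (236,307) power, (256,303) mode and (272,297) tare. The scene view agrees: the beaker is on the right-hand balance.

```bash
cat > h.py <<'E'
from cell import *
import cv2, numpy as np
from scipy.spatial.transform import Rotation as R
def cast(f,px,z):
    K=np.array([[f["fx"],0,f["cx"]],[0,f["fy"],f["cy"]],[0,0,1.]])
    u=cv2.undistortPoints(np.array(px,float).reshape(-1,1,2),K,np.array(f["D"],float))[:,0]
    M=R.from_rotvec(f["rvec"]).as_matrix(); c=-M.T@np.array(f["tvec"])
    d=np.c_[u,np.ones(len(u))]@M
    return c+d*((z-c[2])/d[:,2])[:,None]
def down(psi): return (R.from_euler('z',psi)*R.from_euler('y',np.pi)).as_rotvec()
E
python3 - <<'E'
from h import *
f=grab_frame("top")
p=cast(f,[(236,307),(256,303),(272,297)],.038); print(p)
y=p[0]-p[2]; psi=np.arctan2(-y[0],y[1]); print(psi, np.linalg.norm(y))
print((R.from_rotvec(get_tcp_rot())*R.from_euler('y',-np.pi)).as_euler('zyx'))
m=p.mean(0)
gripper_to(0.0)
back=-.06*np.array([np.cos(psi),np.sin(psi),0])
for b in (back,back*.5,0*back):
    q=inverse_kinematics([*(m+b)[:2],.22],down(psi)); print(q)
    if q is not None:
        move_pose([*(m+b)[:2],.22],down(psi)); break
w=grab_frame("wrist"); cv2.imwrite("pics/w1.png",w["frame"]); print(get_t(),get_tcp_pos(),get_ft_force())
E
```

```text
[[0.43821815 0.25561848 0.038     ]
 [0.44889194 0.19771631 0.038     ]
 [0.46540923 0.15140978 0.038     ]]
0.2552380610113396 0.10769776154840084
[-0.41275941  0.00102403 -0.00160014]
[ 0.20895402 -0.26092114  2.15052968  0.          1.25198412 -1.61708037]
2.6167 [0.39300037 0.18696463 0.22029124] [ 0.79554015 -0.04262218 -0.53381107]
```

View pics/w1.png

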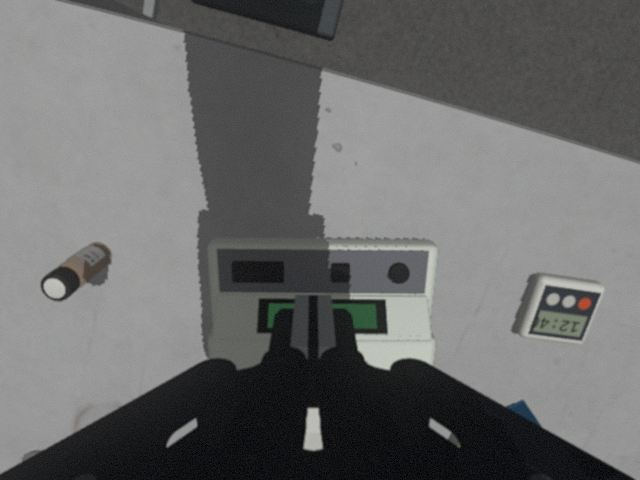

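The wrist view shows the boat balance with power at (399,273), mode at (340,272) and tare at (258,272), nearly square to the image. I'll get the exact centroids next.

```bash
python3 - <<'E'
from h import *
w=grab_frame("wrist"); g=cv2.cvtColor(w["frame"],cv2.COLOR_BGR2GRAY)
c=[]
for (x0,x1) in((382,416),(326,355),(226,290)):
    s=g[256:289,x0:x1].astype(np.uint8)
    t,m=cv2.threshold(s,0,255,cv2.THRESH_BINARY_INV+cv2.THRESH_OTSU)
    n,_,st,ce=cv2.connectedComponentsWithStats(m); i=1+st[1:,4].argmax(); print(t,st[i],ce[i]+[x0,256]); c.append(ce[i]+[x0,256])
p=cast(w,c,.038); print(p)
y=p[0]-p[2]; print(np.arctan2(-y[0],y[1]),np.linalg.norm(y),np.linalg.norm(p[0]-p[1]))
f=cast(grab_frame("top"),[(236,307)],.038)
E
```

```text
73.0 [  5   6  23  22 375] [398.06933333 272.85866667]
68.0 [  0   0  25  33 614] [337.32899023 275.38436482]
38.0 [   6    5   52   23 1123] [257.67586821 271.47729297]
[[0.43293065 0.27095045 0.038     ]
 [0.44794775 0.2221019  0.038     ]
 [0.46134633 0.15652887 0.038     ]]
0.24341757351498852 0.11789720494634848 0.05110474093214407
```

```bash
cat >> h.py <<'E'
def press(x,y,psi):
    line_to([x,y,.085],down(psi),speed=.15)
    line_to([x,y,.046],speed=.06); hold(.1); f0=get_ft_force()[2]
    hit=line_to([x,y,.0295],speed=.015,guard=5.0); t0=get_t()
    print(hit,"z",get_tcp_pos()[2],"dF",get_ft_force()[2]-f0)
    hold(.25); print("z",get_tcp_pos(),"dF",get_ft_force()[2]-f0); hold(.25)
    print("held",get_t()-t0,get_ft_force()[2]-f0)
    line_to([x,y,.046],speed=.04); line_to([x,y,.085],speed=.12)
    print(get_t())
E
python3 - <<'E'
from h import *
press(.4329,.2710,.2434)
E
```

```text
True z 0.03204052127415921 dF 3.770506295758124
z [0.43290657 0.27100419 0.032015  ] dF 5.042581814532638
held 0.5 4.831732416165973
7.2417
```

Power bottomed out at z = 0.0320 m with about 5 N and was held for 0.5 s. The tare bar is next.

```bash
python3 - <<'E'
from h import *
press(.4613,.1560,.2434)
line_to([.393,.187,.22],speed=.15)
for n in("wrist","top"):
    f=grab_frame(n); im=f["frame"] if n=="wrist" else cv2.resize(f["frame"][200:360,140:340],None,fx=3,fy=3); cv2.imwrite(f"pics/{n}2.png",im)
print(get_t())
E
```

```text
True z 0.03202785580306651 dF 4.243373868906869
z [0.46132146 0.15599729 0.03200271] dF 4.729433318057266
held 0.5 5.136056183806598
11.4667
12.75
```

View pics/wrist2.png

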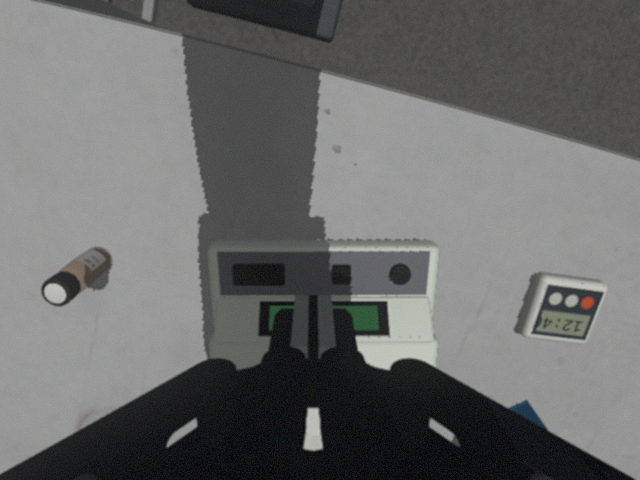

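The view matches the earlier one: power is at (400,274), tare at (258,274), and both keys and the balance are where they were. The arm is clear.

```bash
python3 -c "
from cell import *
print(sign_off())"
```

```text
the job is handed in; nothing more can be done
None
```

On the weigh-boat balance I pressed the power key and then the tare bar, each fully down (about 5 N) for half a second and released; the balance had not visibly moved, and I withdrew the arm and handed the job in at about 13 s.

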